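# Hang the rinsed cups to drip and wind the timer

## Robot

A 7-joint arm with a two-finger parallel gripper is mounted at the origin on a cart in front of the work surface, level with it; the furniture and walls round the work are solid. World frame = base frame: x ahead of the robot, y to its left, z up, the work surface at z = 0. Lengths are in m, angles in degrees, forces in N, time in s.
With the tool pointing down it reaches from about 0.35 to 0.9 m from the base axis. Payload 7.2 kg.
Tool frame: the origin (TCP) lies midway between the tips of the shut fingers; the grasp point (between the pads) lies 19 mm behind it (robot.grasp_offset is the distance from the TCP to the grasp point, in m); z points along the fingers, y is the line along which they close (so a half turn about z gives the same grasp; the last joint's range is limited). The gripper opens to 85 mm and grips with 20 to 120 N. Pads are 22 mm wide; open, the fingers measure 114 mm over their backs; the gripper's body (76 mm by 85 mm) begins 54 mm behind the grasp point. The pads swing forward as they close: fully open they stand 13 mm farther back than shut.
Start: joints at [69.775, 23.554, -0.728, 91.456, 0.321, 64.991, -4.71], TCP at [0.176, -0.6, 0.231] pointing down, gripper open.
Joint ranges: [-169.25, 169.25], [-16.82, 113.86], [-84.01, 82.57], [7.8, 145.47], [-59.2, 239.2], [7.22, 106.19], [-163.78, 163.78]. Speed limits (degrees/s): [136.94, 136.94, 172.46, 172.46, 180, 180, 180].

## Interface

Orientations are given as [roll, pitch, yaw] about the fixed x, y, z axes, in that order (R = Rz(yaw) Ry(pitch) Rx(roll)).
In Python, from plant import robot gives the robot as it stands.
- The arm moves only by the shell command python3 -m jog 'ROWS' [FORCE]. ROWS is a JSON object of lists of equal length, an entry for each row: "rot": the turn, a rotation vector about the tool's x, y, z in degrees, a list of three; "delta_pos": the shift along the tool's x, y, z in m, a list of three; "hand": the finger opening in m, from 0 to 0.0854. In form: {"rot": [[wx, wy, wz], ...], "delta_pos": [[dx, dy, dz], ...], "hand": [hand, ...]}. A call has exactly 5 rows; each row shifts and turns the commanded pose from where the row before left it, along the tool's axes as they then stand; what a row does not reach is not made up. A row lasts 1/12 s, in which the tool goes at most 41.7 mm and 7.16 degrees, less where a joint would pass 70% of its speed; a pose out of reach is approached as far as the arm can. A call with a gripper value outside its range is refused whole. The fingers move at their own pace and stop on an object; FORCE is the grip in N (left out, the last holds). Time passes only in rows, so rows that do not move let the fingers close, or fill a call up. It gives the time, the measured TCP pose, the force, the opening and the grip force at its end, in the units of the state.
- robot.sense(): the state, without advancing time (a new reading comes with each control period).
- robot.snapshot(name): name is "side" or "top" or "wrist"; returns a dict with "color" (480x640x3 uint8, blue, green, red), "depth" (480x640 float32, m along the optical axis (not along the pixel's ray), 0 where there is no reading), "fovy" (degrees; the focal length in pixels is half the picture's height over the tangent of half this angle, whatever the lens; pixels are square), "cx", "cy" (the principal point, pixels), "k1" (the pictures are not rectified: a ray, as slopes to the right and down, at radius r is drawn at 1 + k1 r^2 times it, then the intrinsics apply), "R" (3x3) and "t" (3): a world point X has camera coordinates R X + t. Camera axes: x right, y down, z forward; pixel columns grow to the right and rows downward; lengths in m; the calibration is good to about 2 mm. A picture is of the moment at which its call begins.
- robot.job_done(): hands the job in; it is judged then, once.
Trained networks look in a picture, given as the dict that the camera call returned (one of the last four; its "shot" number tells which), for a name from the list of things; names that differ only in an ending like _2 or _b are one class to them, and where a whole thing is asked for, a point or a joint stands for the part that bears it (a point fixed in the world has none). Each returns a list of dicts, best first, with "confidence" (0 to 1); they miss things now and then, are a little off and sometimes report something else, mostly with a low value. They report only what shows in the picture. A call takes as long as a camera call.
- robot.trace(picture, name): "region" (480x640 bool, what is visible of it) and "xy" ([column, row] in pixels, amid what is visible of it).
The state is a dict: "time_s": time; "joints": joint angles; "joint_vel": joint speeds; "joint_torque": joint torques, N m; "tcp_pos": TCP position; "ee_rot": TCP orientation; "contact_force": force on the tool from outside, world axes, zero at the start; "moment": the same for the moment, N m; "opening": finger opening in m; "finger_force": force on a finger pad.
Only numpy, scipy, OpenCV 4.12 (cv2) and the standard library are available. Lean on these libraries where they do the work, as an engineer would, in place of code of your own. Each camera call takes 0.05 s, during which the arm holds its last target. There are 200 camera calls.

## Task

Hang every rinsed draining cup on the top rail of the drip stand by the hook on its back, so that each hangs there on its own, near upright and still, with its hook over the rail. Then, once all the cups are hanging, wind up the kitchen timer for the dripping: turn its key clockwise, a part turn at a time, until it comes to its stop. Leave the other things standing where they are.

Things in the scene. Friction and masses are not known exactly. Their poses are not given: they have to be found in the camera images.
- cup1: An open steel draining cup, upright at the start, 66 mm wide, 62 high, 0.22 kg. Origin: centre of underside; z up. May be absent. On its +x side a flat strap (x=31 to 39 mm, 26 wide in y) rises to z=140; grip its top part, z=98 to 140, from above across the 8 mm (fingers close along x). The weight lies near the cup's axis, 35 mm from the strap. For the hook behind the strap see its point
- cup2: An open steel draining cup, upright at the start, 66 mm wide, 62 high, 0.22 kg. Origin: centre of underside; z up. May be absent. On its +x side a flat strap (x=31 to 39 mm, 26 wide in y) rises to z=140; grip its top part, z=98 to 140, from above across the 8 mm (fingers close along x). The weight lies near the cup's axis, 35 mm from the strap. For the hook behind the strap see its point
- cup3: An open steel draining cup, upright at the start, 66 mm wide, 62 high, 0.22 kg. Origin: centre of underside; z up. May be absent. On its +x side a flat strap (x=31 to 39 mm, 26 wide in y) rises to z=140; grip its top part, z=98 to 140, from above across the 8 mm (fingers close along x). The weight lies near the cup's axis, 35 mm from the strap. For the hook behind the strap see its point
- cup1_hook (a point): Top middle of the slot of cup1's hook, at x=51, z=88 mm from the cup's origin; axes as the cup's. Slot open downwards, 24 mm wide (x=39, the strap's back, to 63), closed above by a crown (z=88 to 94) and behind by a tip 6 mm thick that reaches down to z=62; hook 20 mm wide in y
- cup2_hook (a point): Top middle of the slot of cup2's hook, at x=51, z=88 mm from the cup's origin; axes as the cup's. Slot open downwards, 24 mm wide (x=39, the strap's back, to 63), closed above by a crown (z=88 to 94) and behind by a tip 6 mm thick that reaches down to z=62; hook 20 mm wide in y
- cup3_hook (a point): Top middle of the slot of cup3's hook, at x=51, z=88 mm from the cup's origin; axes as the cup's. Slot open downwards, 24 mm wide (x=39, the strap's back, to 63), closed above by a crown (z=88 to 94) and behind by a tip 6 mm thick that reaches down to z=62; hook 20 mm wide in y
- stand: Drip stand, fixed: white tray 150 x 350 mm, rim 16 mm high (x=-105 to 45), posts at y=+-160 mm carrying the rail. Origin on the worktop under the rail's middle; y along the rail. Cups hang on its -x side (towards the robot), their +x along the stand's +x, undersides about 37 mm above the worktop when let down upright. Room for three, 88 mm apart (y=-88, 0, 88)
- rail (a point): Middle of the rail's top (12 mm thick, 320 long, along y), 125 mm above the worktop; axes as the stand's. Ahead of and below it runs a rest bar (radius 5, axis at stand x=-6, z=65 mm) on which hung straps lean: a cup lowered with its strap's back at x=-18 to -11 mm clears bar and hook tip; let go, it leans about 0.13 rad until the bar holds it
- timer: Clockwork kitchen timer, stuck to the worktop: white round case 84 mm wide, 40 mm high, origin at the centre of its underside
- timer_key (a joint): Angle of the timer's winding key (rad), growing clockwise seen from above; starts between 0 and 0.6, stop at 5.0. Turning takes 0.09 to 0.15 N m; the spring is held by friction, so the key stays where it is left
- key_grip (a point): Middle of the key's wing, 68 mm above the worktop: an upright steel bar 44 mm long along this point's x, 10 mm thick along y, from 48 to 82 mm above the worktop, on a hub; z up. Turns with the key
- mug: Spotted mug, bystander, 79 mm wide, 96 mm high
- candle: Small tea-light candle, bystander, 38 mm wide, 15 mm high
- teaspoon: Teaspoon lying flat, bystander, 137 mm long

How it is judged (in metres and radians):
On the way, in this order (a step that is already met when the one before it is completed fails the run):
1. every cup that is there hangs on the rail, released (x of cup1_hook in the frame of rail between -0.014 and 0.014 m and y of cup1_hook in the frame of rail between -0.145 and 0.145 m and z of cup1_hook in the frame of rail between -0.006 and 0.012 m and angle between each of cup1, cup2, cup3's own z axis and vertical below 0.25 rad and linear speed of each of cup1, cup2, cup3 below 0.03 m/s and contact force between each of cup1, cup2, cup3 and the fingers below 0.1 N and x of cup2_hook in the frame of rail between -0.014 and 0.014 m and y of cup2_hook in the frame of rail between -0.145 and 0.145 m and z of cup2_hook in the frame of rail between -0.006 and 0.012 m and x of cup3_hook in the frame of rail between -0.014 and 0.014 m and y of cup3_hook in the frame of rail between -0.145 and 0.145 m and z of cup3_hook in the frame of rail between -0.006 and 0.012 m), for 0.3 s.
2. the timer's key is wound to its stop (value of joint timer_key above 4.6 rad), for 0.2 s.
At the end, for the whole second after the job is handed in: Every cup present hangs by its hook on the rail (slot over the rail within 14 mm across and 12 mm in height, between the posts), tilted less than 0.25 rad, at rest and released; the key is at 4.6 rad or more (stop at 5.0) (all of step 1 and value of joint timer_key above 4.6 rad); the robot touches nothing.
It fails at once if the mug is pushed more than 4 cm (distance of mug from where it was at the start of the episode above 0.04 m).
It fails at once if the candle is pushed more than 4 cm (distance of candle from where it was at the start of the episode above 0.04 m).
It fails at once if the teaspoon is pushed more than 4 cm (distance of teaspoon from where it was at the start of the episode above 0.04 m).
Of cup1, cup2, cup3 only 2 to 3 are there at a start; the rules pass over those that are not, and their reading is None.
At some moment in a run one of cup1, cup2, cup3 may be knocked a few centimetres aside while the robot is not near it.
Once in a run the grip may slacken for a moment while it holds something.
It also fails if it takes over 210 s, if anything falls off the work surface, if the arm or the gripper's body presses on something with over 40 N, if the wrist force passes 120 N, or if a joint passes its speed limit or range.

## Working session

There is one attempt and no reset: what is moved stays moved. The work goes in short steps, Python scripts to look and compute and a shell command to move; the robot and the scene stay as the last step left them, time stands still between calls to the robot, and variables do not carry over. Pictures are saved under pics/ and viewed, at most 14 in all, crops included, and the job is handed in when it is done.

```bash
ls; mkdir -p pics; cat > h.py <<'E'
import numpy as np, cv2
from plant import robot
def K(p):
    f=240/np.tan(np.radians(p["fovy"])/2); return f
def undist(p,uv):
    f=K(p); d=(np.asarray(uv,float)-[p["cx"],p["cy"]])/f
    r=np.linalg.norm(d,axis=-1,keepdims=True); s=r.copy()
    for _ in range(20): s=r/(1+p["k1"]*s**2)
    return d*np.where(r>0,s/np.maximum(r,1e-12),1)
def pts(p,mask):
    v,u=np.nonzero(mask&(p["depth"]>0)); z=p["depth"][v,u].astype(float)
    n=undist(p,np.stack([u,v],-1)); c=np.column_stack([n*z[:,None],z])
    return (c-p["t"])@np.asarray(p["R"])
def proj(p,X):
    c=np.asarray(p["R"])@np.asarray(X)+p["t"]; n=c[:2]/c[2]; n=n*(1+p["k1"]*(n@n)); return n*K(p)+[p["cx"],p["cy"]]
E
python3 - <<'E'
from h import *
a=[]
for n in ("top","side"):
    p=robot.snapshot(n); cv2.imwrite(f"pics/{n}0.png",p["color"])
    print(n,p["fovy"],p["k1"],np.round(-np.array(p["R"]).T@p["t"],3))
    for o in ("cup1","cup2","cup3","timer","key_grip","stand","mug","candle","teaspoon"):
        for d in robot.trace(p,o)[:4]:
            P=pts(p,d["region"]); print(o,round(d["confidence"],2),np.round(d["xy"]),d["region"].sum(),np.round(np.median(P,0),3) if len(P) else None, np.round(np.percentile(P,[2,98],axis=0),3).tolist() if len(P) else None)
s=robot.sense(); print(s)
E
```

```text
pics
top 48.63865207106154 -0.05819105432107857 [0.395 0.011 1.167]
cup1 0.66 [413. 205.] 1085 [ 0.587 -0.229  0.042] [[0.545, -0.254, 0.001], [0.635, -0.189, 0.139]]
cup1 0.65 [374. 272.] 1054 [ 0.436 -0.141  0.03 ] [[0.398, -0.165, 0.0], [0.492, -0.105, 0.14]]
cup2 0.66 [413. 205.] 1085 [ 0.587 -0.229  0.042] [[0.545, -0.254, 0.001], [0.635, -0.189, 0.139]]
cup2 0.65 [374. 272.] 1054 [ 0.436 -0.141  0.03 ] [[0.398, -0.165, 0.0], [0.492, -0.105, 0.14]]
cup3 0.66 [413. 205.] 1085 [ 0.587 -0.229  0.042] [[0.545, -0.254, 0.001], [0.635, -0.189, 0.139]]
cup3 0.65 [374. 272.] 1054 [ 0.436 -0.141  0.03 ] [[0.398, -0.165, 0.0], [0.492, -0.105, 0.14]]
timer 0.93 [253. 269.] 1169 [0.45  0.112 0.039] [[0.414, 0.077, 0.004], [0.488, 0.15, 0.083]]
key_grip 0.65 [256. 265.] 118 [0.452 0.114 0.081] [[0.445, 0.095, 0.042], [0.46, 0.132, 0.085]]
key_grip 0.45 [372. 274.] 1036 [ 0.436 -0.14   0.033] [[0.398, -0.164, 0.002], [0.49, -0.104, 0.14]]
stand 0.8 [238. 207.] 10750 [0.581 0.151 0.009] [[0.505, -0.015, 0.004], [0.656, 0.318, 0.126]]
mug 0.8 [357. 152.] 1594 [ 0.705 -0.111  0.038] [[0.658, -0.
[... 1382 characters left out ...]
': 1.0, 'joints': array([69.774715  , 23.55413548, -0.7282043 , 91.45615883,  0.31992323,
       64.99023136, -4.70952403]), 'joint_vel': array([-0.05433396, -0.050256  , -0.06102089, -0.04926973, -0.03990203,
       -0.03802925,  0.0227431 ]), 'joint_torque': array([-2.32508810e-04, -6.00417066e+01,  6.81360662e-01, -2.99731922e+01,
        1.40258882e-02,  2.19033340e-03, -1.65826248e-05]), 'tcp_pos': array([ 0.17560115, -0.59982297,  0.23129462]), 'ee_rot': array([ 1.79998578e+02, -1.18661233e-03,  1.63185475e+01]), 'contact_force': array([ 0.22154201, -0.25206879,  0.02902647]), 'moment': array([ 0.00054151,  0.00145911, -0.02181205]), 'finger_force': 0.0, 'opening': 0.08540773643122773}
```

View pics/top0.png

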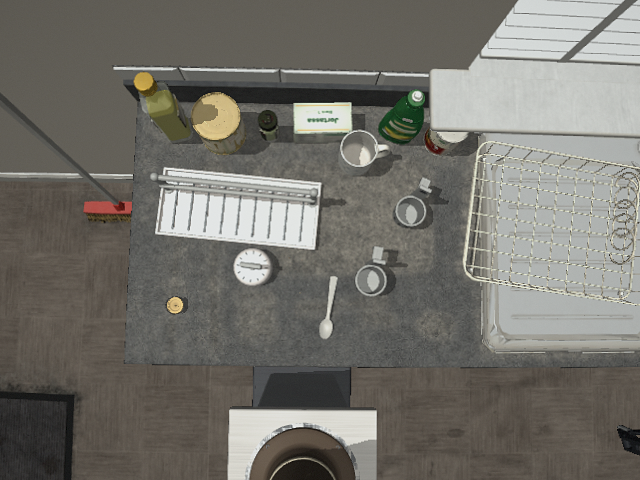

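View pics/side0.png

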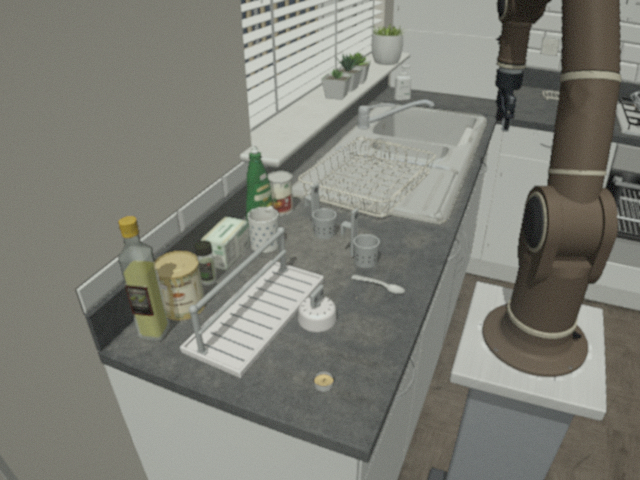

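```bash
cat > find.py <<'E'
from h import *
from scipy.optimize import minimize
def cup(cams,c0,r=0.075,save=None):
    """fit cup pose: strap/hook top points (z>.1) + body ring"""
    P=np.vstack([pts(p,np.ones((480,640),bool)) for p in cams])
    P=P[(np.hypot(*(P[:,:2]-c0).T)<r)&(P[:,2]>0.012)&(P[:,2]<0.15)]
    S=P[(P[:,2]>0.1)]; B=P[(P[:,2]<0.058)]; T=P[P[:,2]>0.13]
    return P,S,B,T
def fit(cams,c0):
    P,S,B,T=cup(cams,np.array(c0))
    s=np.median(T[:,:2],0)
    def cost(q):
        x,y,a=q; R=np.array([[np.cos(a),np.sin(a)],[-np.sin(a),np.cos(a)]])
        Ls=(S[:,:2]-[x,y])@R.T; Lb=np.hypot(*(B[:,:2]-[x,y]).T)
        dx=np.maximum(np.abs(Ls[:,0]-.035)-.004,0); dy=np.maximum(np.abs(Ls[:,1])-.013,0)
        return np.minimum(np.hypot(dx,dy),.015).mean()+ .3*np.minimum(np.maximum(Lb-.033,0),.01).mean()+.3*np.minimum(np.maximum(.028-Lb,0),.01).mean()+1e-3*0
    best=min((minimize(cost,[s[0]-.035*np.cos(a),s[1]-.035*np.sin(a),a],method="Nelder-Mead",options=dict(xatol=1e-5,fatol=1e-8,maxiter=2000)) for a in np.radians(np.arange(-180,180,30))),key=lambda r:r.fun)
    x,y,a=best.x
    return x,y,np.degrees(a),best.fun,s,len(S),len(B)
E
python3 - <<'E'
from find import *
t=robot.snapshot("top"); s=robot.snapshot("side")
for c in ([.587,-.225],[.44,-.135]):
    for cams in ([t],[s],[t,s]): print([np.round(v,4).tolist() for v in fit(cams,c)])
for cams in ([t],[s]):
    P=pts(cams[0],np.ones((480,640),bool))
    Q=P[(abs(P[:,2]-.117)<.013)&(P[:,0]>.55)&(P[:,0]<.69)&(P[:,1]>0.0)&(P[:,1]<.34)]
    vx,vy,x,y=cv2.fitLine(Q[:,:2].astype(np.float32),cv2.DIST_HUBER,0,.001,.001).ravel()
    d=np.array([vx,vy])*np.sign(vy); q=(Q[:,:2]-[x,y])@d; n=(Q[:,:2]-[x,y])@[d[1],-d[0]]
    lo,hi=np.percentile(q,[.5,99.5]); m=np.array([x,y])+d*(lo+hi)/2
    print("rail mid",m,"len",hi-lo,"yaw",np.degrees(np.arctan2(d[1],d[0]))-90,len(Q),np.percentile(n,[5,50,95]),np.percentile(Q[:,2],[50,95]))
    k=P[(np.hypot(P[:,0]-.45,P[:,1]-.115)<.04)&(P[:,2]>.055)&(P[:,2]<.1)]
    if len(k)>5:
        (cx,cy),wh,an=cv2.minAreaRect(k[:,:2].astype(np.float32)); u,w,v=np.linalg.svd(k[:,:2]-k[:,:2].mean(0)); 
        print("key",k[:,:2].mean(0),(cx,cy),wh,an,"svd",np.degrees(np.arctan2(v[0,1],v[0,0])),len(k),np.percentile(k[:,2],95))
    b=P[(np.hypot(P[:,0]-.45,P[:,1]-.115)<.05)&(P[:,2]>.034)&(P[:,2]<.045)]; print("timer",cv2.minEnclosingCircle(b[:,:2].astype(np.float32)))
E
```

```text
[0.5728, -0.2176, -25.4599, 0.0002, [0.605, -0.2327], 117, 299]
[0.5751, -0.2177, -22.3788, 0.0003, [0.6079, -0.2299], 110, 500]
[0.5739, -0.2173, -24.2711, 0.0003, [0.6055, -0.2312], 227, 799]
[0.4269, -0.1315, -13.7659, 0.0002, [0.4605, -0.1392], 80, 197]
[0.428, -0.1329, -10.2907, 0.0003, [0.4624, -0.1335], 114, 624]
[0.4271, -0.1324, -11.0502, 0.0003, [0.4609, -0.1392], 194, 821]
rail mid [0.61015659 0.15623259] len 0.3106769360831509 yaw -4.3895187 938 [-0.00497242 -0.00029247  0.00587496] [0.12375491 0.1275331 ]
key [0.4521011  0.11385776] (0.4526815116405487, 0.11418042331933975) (0.043061453849077225, 0.010176640003919601) 83.6886978149414 svd -97.21465052480795 111 0.08479107546030552
timer ((0.4523671865463257, 0.11356493830680847), 0.03974386677145958)
rail mid [0.61092094 0.15959405] len 0.3126442650564629 yaw -4.6404114 716 [-0.00303163  0.00018869  0.0067085 ] [0.1222489  0.12631833]
key [0.45306826 0.12115773] (0.4539165198802948, 0.1173391193151474) (0.045830536633729935, 0.010790908709168434) 82.9568099975586 svd 80.67714633036377 175 0.08208746118921315
timer ((0.45512908697128296, 0.11678531020879745), 0.03983630985021591)
```

```bash
cat > go.py <<'E'
import sys
from h import *
# go.py x y z yaw : tool-frame moves needed (turn first, then shift in the turned frame)
def plan(x,y,z,yaw):
    s=robot.sense(); r,pt,yw=s["ee_rot"]; d=np.array([x,y,z])-s["tcp_pos"]
    a=np.radians(yaw); X=np.array([np.cos(a),np.sin(a),0]); Y=np.array([np.sin(a),-np.cos(a),0])
    print("t",round(s["time_s"],2),"tcp",np.round(s["tcp_pos"],4),"rpy",np.round(s["ee_rot"],2),"j7",np.round(s["joints"][-1],1),"open",round(s["opening"],4),"F",np.round(s["contact_force"],1),round(float(s["finger_force"]),1))
    w=-((yaw-yw+180)%360-180)
    print("wz",round(w,2),"then shift mm",np.round([d@X*1e3,d@Y*1e3,-d[2]*1e3],1),"norm",round(np.linalg.norm(d)*1e3,1))
if __name__=="__main__": plan(*map(float,sys.argv[1:]))
E
python3 - <<'E'
from h import *
p=robot.snapshot("top"); P=pts(p,np.ones((480,640),bool))
for x0,y0,x1,y1 in ((.2,-.7,.45,-.3),(.45,-.7,.75,-.33),(.5,-.2,.7,.35)):
    Q=P[(P[:,0]>x0)&(P[:,0]<x1)&(P[:,1]>y0)&(P[:,1]<y1)]; print(np.percentile(Q[:,2],[50,99,100]) if len(Q) else 0)
E
python3 go.py 0.606 -0.232 0.231 66
```

```text
[-0.00028905  0.06939735  0.07532749]
[0.00101853 0.19261115 0.19613103]
[0.0049108 0.1257875 0.1338352]
t 1.15 tcp [ 0.1756 -0.5998  0.2313] rpy [180.     0.    16.32] j7 -4.7 open 0.0856 F [-0.6 -1.1  0.3] 0.0
wz -49.68 then shift mm [5.111e+02 2.436e+02 3.000e-01] norm 566.2
```

```bash
python3 -m jog '{"rot":[[0,0,-6],[0,0,-6],[0,0,-6],[0,0,-6],[0,0,-6]],"delta_pos":[[0,0,0],[0,0,0],[0,0,0],[0,0,0],[0,0,0]],"hand":[0.085,0.085,0.085,0.085,0.085]}' 60
python3 -m jog '{"rot":[[0,0,-5],[0,0,-5],[0,0,-5],[0,0,-4.7],[0,0,0]],"delta_pos":[[0,0,0],[0,0,0],[0,0,0],[0,0,0],[0,0,0]],"hand":[0.085,0.085,0.085,0.085,0.085]}'
python3 go.py 0.606 -0.232 0.231 66
```

```text
time_s: 1.57
tcp_pos: [0.1756, -0.5998, 0.2313]
ee_rot: [180.0, 0.0, 46.6]
contact_force: [0.7, 0.1, -0.5]
opening: 0.085
finger_force: 0.0
time_s: 1.98
tcp_pos: [0.1755, -0.5999, 0.2313]
ee_rot: [180.0, -0.0, 66.2]
contact_force: [-0.0, -0.3, 0.2]
opening: 0.0849
finger_force: 0.0
t 1.98 tcp [ 0.1755 -0.5999  0.2313] rpy [180.    -0.    66.22] j7 41.4 open 0.0849 F [-0.  -0.3  0.2] 0.0
wz 0.22 then shift mm [5.112e+02 2.436e+02 3.000e-01] norm 566.3
```

```bash

python3 -m jog '{"rot":[[0,0,0],[0,0,0],[0,0,0],[0,0,0],[0,0,0]],"delta_pos":[[32,15,-10],[32,15,-10],[32,15,-10],[32,15,0],[32,15,0]],"hand":[0.085,0.085,0.085,0.085,0.085]}' 2>&1 | tail -1
python3 -m jog '{"rot":[[0,0,0],[0,0,0],[0,0,0],[0,0,0],[0,0,0]],"delta_pos":[[0,0,0],[0,0,0],[0,0,0],[0,0,0],[0,0,0]],"hand":[0.085,0.085,0.085,0.085,0.085]}'
```

```text
finger_force: 0.0
time_s: 2.82
tcp_pos: [0.3281, -0.4676, 0.2651]
ee_rot: [-180.0, 0.0, 65.8]
contact_force: [1.0, -0.5, 0.1]
opening: 0.085
finger_force: 0.0
```

I typed millimetres where metres were due. The per-row cap limited it and the arm is still on course, so I'll carry on in metres.

```bash
python3 go.py 0.606 -0.232 0.24 66
```

```text
t 2.82 tcp [ 0.3281 -0.4676  0.2651] rpy [-1.7997e+02  2.0000e-02  6.5820e+01] j7 21.3 open 0.085 F [ 1.  -0.5  0.1] 0.0
wz -0.18 then shift mm [328.3 158.   25.1] norm 365.2
```

```bash

python3 -m jog '{"rot":[[0,0,0],[0,0,0],[0,0,0],[0,0,0],[0,0,0]],"delta_pos":[[0.030,0.0145,0],[0.030,0.0145,0],[0.030,0.0145,0],[0.030,0.0145,0],[0.030,0.0145,0]],"hand":[0.085,0.085,0.085,0.085,0.085]}' >/dev/null
python3 -m jog '{"rot":[[0,0,0],[0,0,0],[0,0,0],[0,0,0],[0,0,0]],"delta_pos":[[0.030,0.0145,0],[0.030,0.0145,0],[0.030,0.0145,0],[0.030,0.0145,0],[0.028,0.0135,0]],"hand":[0.085,0.085,0.085,0.085,0.085]}' >/dev/null
python3 -m jog '{"rot":[[0,0,0],[0,0,0],[0,0,0],[0,0,0],[0,0,0]],"delta_pos":[[0.030,0.0135,0.025],[0,0,0],[0,0,0],[0,0,0],[0,0,0]],"hand":[0.085,0.085,0.085,0.085,0.085]}' >/dev/null
python3 go.py 0.606 -0.232 0.24 66
python3 - <<'E'
from find import *
w=robot.snapshot("wrist"); t=robot.snapshot("top"); s=robot.snapshot("side")
cv2.imwrite("pics/w1.png",w["color"])
for n,p in (("w",w),("t",t),("s",s)):
    for d in robot.trace(p,"cup1")[:3]:
        P=pts(p,d["region"]); T=P[P[:,2]>.1]; print(n,round(d["confidence"],2),d["xy"],d["region"].sum(),np.round(np.median(T,0),4) if len(T) else None)
    for c in ([.587,-.225],[.44,-.135]):
        try: print(n,[np.round(v,4).tolist() for v in fit([p],c)])
        except Exception as e: print(n,"none")
E
```

```text
t 4.07 tcp [ 0.606  -0.2331  0.2408] rpy [1.7996e+02 6.0000e-02 6.5840e+01] j7 -16.0 open 0.0852 F [ 0.3 -0.2  0.2] 0.0
wz -0.16 then shift mm [ 1.  -0.4  0.8] norm 1.4
w 0.9 [299.3, 215.2] 6367 [ 0.6092 -0.2307  0.1385]
w 0.59 [105.3, 193.3] 6029 [ 0.4654 -0.1423  0.1272]
w [0.5768, -0.2188, -25.6571, 0.0001, [0.6084, -0.2335], 557, 1593]
w [0.4296, -0.1362, -10.3463, 0.0001, [0.4644, -0.1422], 1579, 1623]
t 0.96 [409.5, 206.3] 1088 [ 0.6038 -0.2293  0.1335]
t 0.79 [372.3, 275.6] 1050 [ 0.4602 -0.1387  0.1381]
t [0.5729, -0.2171, -26.0963, 0.0001, [0.605, -0.231], 107, 296]
t [0.4267, -0.1316, -13.4555, 0.0002, [0.4604, -0.1399], 81, 199]
s 0.82 [321.4, 218.5] 873 [ 0.6077 -0.2279  0.1189]
s [0.5757, -0.2172, -23.0058, 0.0004, [0.6069, -0.2308], 111, 499]
s [0.428, -0.1325, -10.3439, 0.0003, [0.4617, -0.1376], 110, 627]
```

View pics/w1.png

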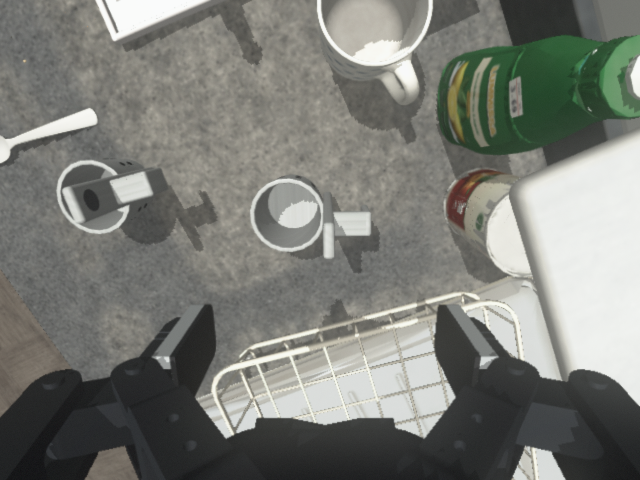

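The wrist view shows the cup at (290,215), with its strap at (329,225) midway between the fingers and its hook at (352,222). I'm descending and gripping.

```bash

python3 -m jog '{"rot":[[0,0,0],[0,0,0],[0,0,0],[0,0,0],[0,0,0]],"delta_pos":[[0.001,0.0005,0.028],[0,0,0.028],[0,0,0.028],[0,0,0.028],[0,0,0.026]],"hand":[0.085,0.085,0.085,0.085,0.085]}' >/dev/null
python3 -m jog '{"rot":[[0,0,0],[0,0,0],[0,0,0],[0,0,0],[0,0,0]],"delta_pos":[[0,0,0],[0,0,0],[0,0,0],[0,0,0],[0,0,0]],"hand":[0.085,0.03,0,0,0]}' 60
python3 -m jog '{"rot":[[0,0,0],[0,0,0],[0,0,0],[0,0,0],[0,0,0]],"delta_pos":[[0,0,0],[0,0,0],[0,0,0],[0,0,0],[0,0,0]],"hand":[0,0,0,0,0]}' 60
```

```text
time_s: 5.2
tcp_pos: [0.6087, -0.2305, 0.1044]
ee_rot: [179.8, -0.0, 66.0]
contact_force: [0.4, -0.4, -0.6]
opening: 0.0385
finger_force: 0.0
time_s: 5.62
tcp_pos: [0.6077, -0.2302, 0.1026]
ee_rot: [180.0, -0.0, 66.0]
contact_force: [0.5, -1.1, 0.3]
opening: 0.0075
finger_force: 59.5
```

```bash

python3 -m jog '{"rot":[[0,0,0],[0,0,0],[0,0,0],[0,0,0],[0,0,0]],"delta_pos":[[0,0,-0.02],[0,0,-0.033],[0,0,-0.033],[0,0,-0.033],[0,0,-0.033]],"hand":[0,0,0,0,0]}' >/dev/null
python3 -m jog '{"rot":[[0,0,-4],[0,0,-4],[0,0,-4],[0,0,-4],[0,0,-3.5]],"delta_pos":[[0,0,0],[0,0,0],[0,0,0],[0,0,0],[0,0,0]],"hand":[0,0,0,0,0]}'
python3 go.py 0.5873 0.0996 0.25 85.5
```

```text
time_s: 6.45
tcp_pos: [0.6072, -0.23, 0.2539]
ee_rot: [-179.9, -0.0, 85.7]
contact_force: [-1.1, -0.2, -1.6]
opening: 0.0074
finger_force: 59.0
t 6.45 tcp [ 0.6072 -0.23    0.2539] rpy [-1.7995e+02 -1.0000e-02  8.5730e+01] j7 2.2 open 0.0074 F [-1.1 -0.2 -1.6] 59.0
wz 0.23 then shift mm [327.  -45.7   3.9] norm 330.2
```

```bash

python3 -m jog '{"rot":[[0,0,0],[0,0,0],[0,0,0],[0,0,0],[0,0,0]],"delta_pos":[[0.015,-0.002,0],[0.025,-0.004,0],[0.027,-0.004,0],[0.027,-0.004,0],[0.027,-0.004,0]],"hand":[0,0,0,0,0]}' >/dev/null
python3 -m jog '{"rot":[[0,0,0],[0,0,0],[0,0,0],[0,0,0],[0,0,0]],"delta_pos":[[0.027,-0.004,0],[0.027,-0.004,0],[0.027,-0.004,0],[0.027,-0.004,0],[0.027,-0.004,0]],"hand":[0,0,0,0,0]}' >/dev/null
python3 -m jog '{"rot":[[0,0,0.2],[0,0,0],[0,0,0],[0,0,0],[0,0,0]],"delta_pos":[[0.027,-0.003,0],[0.025,-0.003,0],[0.019,-0.002,0],[0,0,0],[0,0,0]],"hand":[0,0,0,0,0]}'
python3 go.py 0.5873 0.0996 0.25 85.5
python3 - <<'E'
from find import *
def rail(p):
    P=pts(p,np.ones((480,640),bool)); s=np.radians(-4.5); L=(P[:,:2]-[.6105,.158])@np.array([[np.cos(s),-np.sin(s)],[np.sin(s),np.cos(s)]])
    L=np.column_stack([L,P[:,2]]); return L
for n in ("wrist","top","side"):
    p=robot.snapshot(n); L=rail(p)
    if n=="wrist": cv2.imwrite("pics/w2.png",p["color"])
    Q=L[(abs(L[:,0])<.02)&(abs(L[:,2]-.118)<.012)&(L[:,1]>0.01)&(L[:,1]<.14)]
    m=L[(abs(L[:,0])<.02)&(abs(L[:,2]-.118)<.012)&(L[:,1]>-.14)&(L[:,1]<-.09)]
    print(n,len(Q),np.round(np.percentile(Q[:,0],[2,50,98]),4) if len(Q) else "",len(m),np.round(np.percentile(m[:,0],[2,50,98]),4) if len(m) else "",np.percentile(Q[:,2],[95]) if len(Q) else "")
    C=L[(abs(L[:,1]+.06)<.02)&(L[:,2]>.2)&(L[:,2]<.228)&(abs(L[:,0])<.1)]
    print("strap/hook",len(C),np.round(np.percentile(C[:,0],[5,50,95]),4) if len(C) else "")
E
```

```text
time_s: 7.7
tcp_pos: [0.5866, 0.1016, 0.2542]
ee_rot: [-180.0, -0.0, 85.5]
contact_force: [0.4, -0.8, -3.6]
opening: 0.0072
finger_force: 59.1
t 7.7 tcp [0.5866 0.1016 0.2542] rpy [-1.7997e+02 -2.0000e-02  8.5450e+01] j7 -30.2 open 0.0072 F [ 0.4 -0.8 -3.6] 59.1
wz -0.05 then shift mm [-1.9  0.9  4.2] norm 4.7
wrist 2366 [-0.0028  0.0025  0.0085] 244 [-0.0033  0.0019  0.0078] [0.12509315]
strap/hook 2015 [-0.0849 -0.078   0.0086]
top 253 [-0.0052 -0.0002  0.0064] 0  [0.12688898]
strap/hook 0 
side 317 [-0.0033  0.0009  0.0083] 1 [0.0061 0.0061 0.0061] [0.12566302]
strap/hook 270 [-0.0843 -0.0232  0.0128]
```

View pics/w2.png

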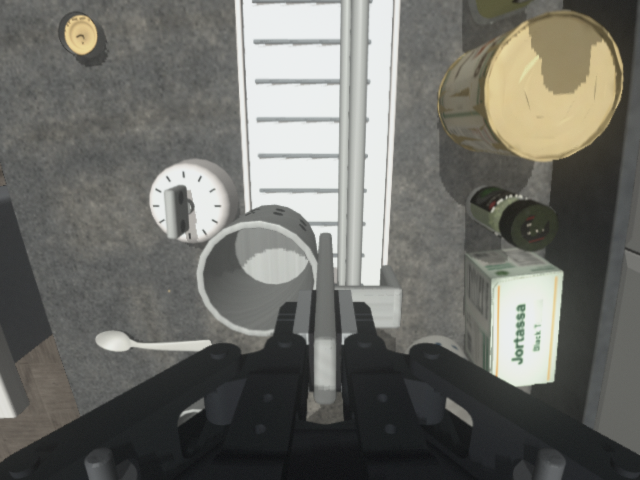

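The wrist view shows the cup at (258,280) held upright, with its hook at (365,305) just short of the rail's near end at (355,285). I'll check the crown and strap against the rail in that same camera.

```bash
cat > held.py <<'E'
from find import *
p=robot.snapshot("wrist"); P=pts(p,np.ones((480,640),bool)); s=np.radians(-4.5)
L=np.column_stack([(P[:,:2]-[.6105,.158])@np.array([[np.cos(s),-np.sin(s)],[np.sin(s),np.cos(s)]]),P[:,2]])
t=robot.sense()["tcp_pos"]; tx,ty=(t[:2]-[.6105,.158])@np.array([[np.cos(s),-np.sin(s)],[np.sin(s),np.cos(s)]]); print("tcp stand",tx,ty)
z0=t[2]-.102
C=L[(abs(L[:,2]-z0-.094)<.006)&(L[:,0]>tx+.008)&(L[:,0]<tx+.05)&(abs(L[:,1]-ty)<.025)]
print("crown x",np.percentile(C[:,0],[1,50,99])-tx,"y",np.percentile(C[:,1],[2,98])-ty,"z",np.median(C[:,2])-z0,len(C))
C=L[(abs(L[:,2]-z0-.062)<.008)&(L[:,0]<tx)&(L[:,0]>tx-.09)&(abs(L[:,1]-ty)<.05)]
print("rim x",np.percentile(C[:,0],[1,99])-tx,"y",np.percentile(C[:,1],[1,99])-ty,"z",np.percentile(C[:,2],[5,50,95])-z0,len(C))
Q=L[(abs(L[:,0])<.02)&(abs(L[:,2]-.118)<.012)&(abs(L[:,1]-ty)<.12)]; print("rail x",np.percentile(Q[:,0],[1,50,99]),len(Q))
E
python3 held.py
```

```text
tcp stand -0.018288773335409448 -0.06152144313995815
crown x [0.00980998 0.02461455 0.03319542] y [-0.01287223  0.0058453 ] z 0.09269920398349418 1618
rim x [-0.06681478 -0.00132923] y [-0.0351463   0.02828649] z [0.05502544 0.06012303 0.06157072] 2898
rail x [-0.00347276  0.0021288   0.00840967] 3828
```

```bash

python3 -m jog '{"rot":[[0,0,0],[0,0,0],[0,0,0],[0,0,0],[0,0,0]],"delta_pos":[[0,0.0005,0.015],[0,0,0.02],[0,0,0.015],[0,0,0.01],[0,0,0]],"hand":[0,0,0,0,0]}' >/dev/null
python3 -m jog '{"rot":[[0,0,0],[0,0,0],[0,0,0],[0,0,0],[0,0,0]],"delta_pos":[[0,0,0.01],[0,0,0.01],[0,0,0.01],[0,0,0.01],[0,0,0.004]],"hand":[0,0,0,0,0]}'
python3 -m jog '{"rot":[[0,0,0],[0,0,0],[0,0,0],[0,0,0],[0,0,0]],"delta_pos":[[0,0,0.002],[0,0,0.002],[0,0,0.001],[0,0,0],[0,0,0]],"hand":[0,0,0,0,0]}'
```

```text
time_s: 8.73
tcp_pos: [0.5872, 0.0992, 0.1485]
ee_rot: [-179.9, 0.0, 85.3]
contact_force: [0.2, 0.7, -1.8]
opening: 0.0075
finger_force: 59.1
time_s: 9.15
tcp_pos: [0.5881, 0.0995, 0.1457]
ee_rot: [180.0, -0.0, 85.3]
contact_force: [-0.0, 0.2, -2.0]
opening: 0.0074
finger_force: 59.1
```

```bash

python3 -m jog '{"rot":[[0,0,0],[0,0,0],[0,0,0],[0,0,0],[0,0,0]],"delta_pos":[[0,0,0.002],[0,0,0.002],[0,0,0],[0,0,0],[0,0,0]],"hand":[0,0,0,0,0]}'
python3 -m jog '{"rot":[[0,0,0],[0,0,0],[0,0,0],[0,0,0],[0,0,0]],"delta_pos":[[0,0,0.001],[0,0,0.001],[0,0,0],[0,0,0],[0,0,0]],"hand":[0,0,0,0,0]}'
```

```text
time_s: 9.57
tcp_pos: [0.5879, 0.0995, 0.1414]
ee_rot: [180.0, -0.0, 85.3]
contact_force: [0.5, -0.8, -1.6]
opening: 0.0076
finger_force: 59.1
time_s: 9.98
tcp_pos: [0.588, 0.0995, 0.1394]
ee_rot: [180.0, -0.0, 85.3]
contact_force: [-0.5, -0.8, -1.6]
opening: 0.0067
finger_force: 59.2
```

```bash

python3 -m jog '{"rot":[[0,0,0],[0,0,0],[0,0,0],[0,0,0],[0,0,0]],"delta_pos":[[0,0,0.001],[0,0,0],[0,0,0],[0,0,0],[0,0,0]],"hand":[0,0,0,0,0]}' | grep -E "tcp|contact"
python3 -m jog '{"rot":[[0,0,0],[0,0,0],[0,0,0],[0,0,0],[0,0,0]],"delta_pos":[[0,0,0.001],[0,0,0],[0,0,0],[0,0,0],[0,0,0]],"hand":[0,0,0,0,0]}'| grep -E "tcp|contact"
python3 held.py
```

```text
tcp_pos: [0.588, 0.0995, 0.1392]
contact_force: [-2.5, -0.8, 5.4]
tcp_pos: [0.5881, 0.0996, 0.1391]
contact_force: [-5.3, -2.2, 12.6]
tcp stand -0.01779785086697464 -0.060053979970516626
crown x [0.00979391 0.02462129 0.03326861] y [-0.01303598  0.00589176] z 0.09280101506420184 1652
rim x [-0.06665556 -0.0015701 ] y [-0.03550472  0.02810612] z [0.05509899 0.06009654 0.06150019] 2889
rail x [-0.01756211  0.00219039  0.01451923] 9666
```

```bash

python3 -m jog '{"rot":[[0,0,0],[0,0,0],[0,0,0],[0,0,0],[0,0,0]],"delta_pos":[[0,0,-0.001],[0,0,0],[0,0,0],[0,0,0],[0,0,0]],"hand":[0.01,0.02,0.03,0.05,0.07]}'
python3 -m jog '{"rot":[[0,0,0],[0,0,0],[0,0,0],[0,0,0],[0,0,0]],"delta_pos":[[0,0,0],[0,0,0],[0,0,0],[0,0,0],[0,0,-0.01]],"hand":[0.085,0.085,0.085,0.085,0.085]}' | grep -E "tcp|contact|open"
python3 -m jog '{"rot":[[0,0,0],[0,0,0],[0,0,0],[0,0,0],[0,0,0]],"delta_pos":[[0,0,-0.02],[0,0,-0.025],[0,0,-0.025],[0,0,-0.025],[0,0,-0.015]],"hand":[0.085,0.085,0.085,0.085,0.085]}'| grep -E "tcp|contact"
python3 - <<'E'
from find import *
t=robot.snapshot("top"); s=robot.snapshot("side"); w=robot.snapshot("wrist")
cv2.imwrite("pics/c3.png",np.hstack([cv2.resize(s["color"][120:400,150:440],None,fx=1.38,fy=1.38),cv2.resize(w["color"],(515,386))])[:, :800])
for n,p in (("t",t),("s",s),("w",w)):
    for d in robot.trace(p,"cup1")[:3]:
        P=pts(p,d["region"]); print(n,round(d["confidence"],2),np.round(d["xy"]),np.round(np.percentile(P,[2,50,98],axis=0),3).tolist())
    try: print([np.round(v,4).tolist() for v in fit([p],[.44,-.135])])
    except Exception as e: print("none")
E
python3 go.py 0.4625 -0.14 0.24 78
```

```text
time_s: 11.28
tcp_pos: [0.5879, 0.0994, 0.1381]
ee_rot: [-180.0, -0.0, 85.3]
contact_force: [-0.7, 0.8, -0.1]
opening: 0.053
finger_force: 0.0
tcp_pos: [0.5868, 0.099, 0.1468]
contact_force: [-0.4, 0.4, 1.0]
opening: 0.0852
tcp_pos: [0.5887, 0.0999, 0.2621]
contact_force: [0.4, -0.2, 0.3]
t 0.61 [370. 274.] [[0.401, -0.163, 0.002], [0.436, -0.139, 0.026], [0.488, -0.104, 0.14]]
[0.4267, -0.1316, -13.4645, 0.0001, [0.4604, -0.1392], 79, 189]
s 0.97 [360. 245.] [[0.399, -0.165, 0.001], [0.44, -0.129, 0.047], [0.493, -0.101, 0.13]]
s 0.88 [271. 276.] [[0.527, 0.071, 0.031], [0.57, 0.107, 0.078], [0.613, 0.131, 0.17]]
[0.4277, -0.1325, -11.0403, 0.0004, [0.4621, -0.1343], 111, 629]
w 0.92 [223. 402.] [[0.423, -0.162, 0.002], [0.45, -0.12, 0.035], [0.468, -0.104, 0.079]]
w 0.88 [296. 224.] [[0.526, 0.07, 0.032], [0.564, 0.097, 0.081], [0.616, 0.128, 0.173]]
[nan, nan, -180.0, nan, [nan, nan], 0, 1331]
t 12.42 tcp [0.5874 0.0992 0.2575] rpy [-1.7992e+02  3.0000e-02  8.5320e+01] j7 -30.1 open 0.0851 F [-0.6 -0.1 -0.1] 0.0
wz 7.32 then shift mm [-259.9  -72.4   17.5] norm 270.4
  return _methods._mean(a, axis=axis, dtype=dtype,
  ret = um.true_divide(
find.py:16: RuntimeWarning: Mean of empty slice.
  return np.minimum(np.hypot(dx,dy),.015).mean()+ .3*np.minimum(np.maximum(Lb-.033,0),.01).mean()+.3*np.minimum(np.maximum(.028-Lb,0),.01).mean()+1e-3*0
  ret = ret.dtype.type(ret / rcount)
```

View pics/c3.png

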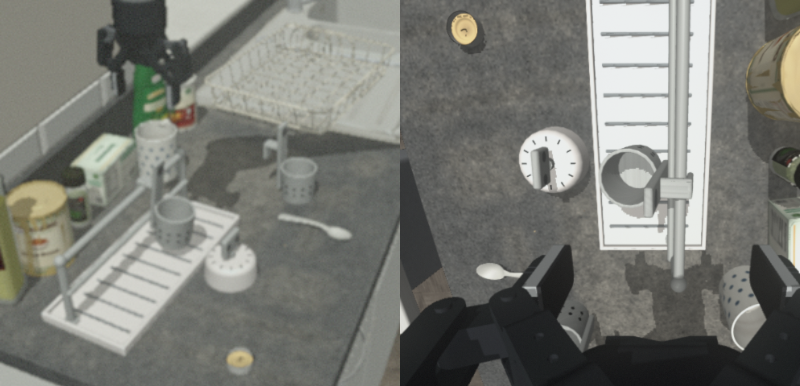

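The first cup hangs on the rail: it is at (175,215) in the left half, and its hook sits over the rail at (675,187) in the right half. Next is the second cup.

```bash

python3 -m jog '{"rot":[[0,0,3.7],[0,0,3.6],[0,0,0],[0,0,0],[0,0,0]],"delta_pos":[[0,0,0],[0,0,0],[-0.02,-0.0056,0],[-0.026,-0.0072,0],[-0.026,-0.0072,0]],"hand":[0.085,0.085,0.085,0.085,0.085]}' >/dev/null
python3 -m jog '{"rot":[[0,0,0],[0,0,0],[0,0,0],[0,0,0],[0,0,0]],"delta_pos":[[-0.026,-0.0072,0],[-0.026,-0.0072,0],[-0.026,-0.0072,0],[-0.026,-0.0072,0],[-0.026,-0.0072,0]],"hand":[0.085,0.085,0.085,0.085,0.085]}' >/dev/null
python3 -m jog '{"rot":[[0,0,0],[0,0,0],[0,0,0],[0,0,0],[0,0,0]],"delta_pos":[[-0.026,-0.0072,0.005],[-0.026,-0.0072,0.01],[-0.006,-0.002,0],[0,0,0],[0,0,0]],"hand":[0.085,0.085,0.085,0.085,0.085]}' >/dev/null
python3 - <<'E'
from find import *
w=robot.snapshot("wrist"); t=robot.snapshot("top"); s=robot.snapshot("side")
cv2.imwrite("pics/w4.png",w["color"])
for p in (w,t,s):
    try: print([np.round(v,4).tolist() for v in fit([p],[.44,-.135])])
    except Exception as e: print("none")
E
python3 go.py 0.4625 -0.14 0.24 78
```

```text
[0.4282, -0.1337, -12.1522, 0.0001, [0.4621, -0.1409], 545, 1614]
[0.4265, -0.131, -15.1948, 0.0002, [0.462, -0.1329], 44, 106]
[0.4279, -0.1326, -8.522, 0.0003, [0.462, -0.1361], 110, 629]
t 13.82 tcp [ 0.4638 -0.1384  0.2434] rpy [ 1.7998e+02 -4.0000e-02  7.8140e+01] j7 -6.3 open 0.0849 F [-0.2  0.2  0.7] 0.0
wz 0.14 then shift mm [-1.8 -1.   3.4] norm 4.0
```

View pics/w4.png

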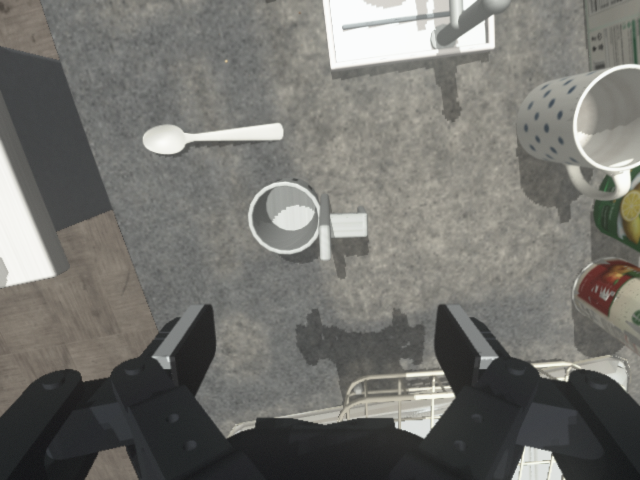

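The cup is at (285,215), with its strap at (325,225) between the fingers. I'm descending 0.141 m and gripping.

```bash

python3 -m jog '{"rot":[[0,0,0],[0,0,0],[0,0,0],[0,0,0],[0,0,0]],"delta_pos":[[-0.002,-0.001,0.028],[0,0,0.03],[0,0,0.03],[0,0,0.028],[0,0,0.025]],"hand":[0.085,0.085,0.085,0.085,0.085]}' >/dev/null
python3 -m jog '{"rot":[[0,0,0],[0,0,0],[0,0,0],[0,0,0],[0,0,0]],"delta_pos":[[0,0,0],[0,0,0],[0,0,0],[0,0,0],[0,0,0]],"hand":[0.085,0.03,0,0,0]}' 60 >/dev/null
python3 -m jog '{"rot":[[0,0,0],[0,0,0],[0,0,0],[0,0,0],[0,0,0]],"delta_pos":[[0,0,0],[0,0,0],[0,0,0],[0,0,0],[0,0,0]],"hand":[0,0,0,0,0]}' 60
python3 -m jog '{"rot":[[0,0,0],[0,0,0],[0,0,0],[0,0,0],[0,0,0]],"delta_pos":[[0,0,-0.02],[0,0,-0.033],[0,0,-0.033],[0,0,-0.033],[0,0,-0.033]],"hand":[0,0,0,0,0]}' >/dev/null
python3 -m jog '{"rot":[[0,0,-3.8],[0,0,-3.8],[0,0,0],[0,0,0],[0,0,0]],"delta_pos":[[0,0,0],[0,0,0],[0,0,0],[0,0,0],[0,0,0]],"hand":[0,0,0,0,0]}'
python3 go.py 0.5973 0.2193 0.26 85.5
```

```text
time_s: 15.07
tcp_pos: [0.4621, -0.1419, 0.103]
ee_rot: [179.9, 0.0, 78.0]
contact_force: [-0.0, 0.2, 6.4]
opening: 0.0068
finger_force: 60.6
time_s: 15.9
tcp_pos: [0.4613, -0.1416, 0.2538]
ee_rot: [-179.9, -0.0, 85.5]
contact_force: [0.3, -0.3, -2.4]
opening: 0.007
finger_force: 59.4
t 15.9 tcp [ 0.4613 -0.1416  0.2538] rpy [-1.7994e+02 -2.0000e-02  8.5490e+01] j7 1.6 open 0.007 F [ 0.3 -0.3 -2.4] 59.4
wz -0.01 then shift mm [370.4 107.2  -6.2] norm 385.7
```

```bash

python3 -m jog '{"rot":[[0,0,0],[0,0,0],[0,0,0],[0,0,0],[0,0,0]],"delta_pos":[[0.012,0.004,-0.025],[0.022,0.0064,-0.025],[0.026,0.0075,0],[0.026,0.0075,0],[0.026,0.0075,0]],"hand":[0,0,0,0,0]}' >/dev/null
python3 -m jog '{"rot":[[0,0,0],[0,0,0],[0,0,0],[0,0,0],[0,0,0]],"delta_pos":[[0.026,0.0075,0],[0.026,0.0075,0],[0.026,0.0075,0],[0.026,0.0075,0],[0.026,0.0075,0]],"hand":[0,0,0,0,0]}' >/dev/null
python3 -m jog '{"rot":[[0,0,0],[0,0,0],[0,0,0],[0,0,0],[0,0,0]],"delta_pos":[[0.026,0.0075,0],[0.026,0.0075,0],[0.026,0.0075,0],[0.026,0.0075,0],[0.024,0.007,0]],"hand":[0,0,0,0,0]}' >/dev/null
python3 -m jog '{"rot":[[0,0,0],[0,0,0],[0,0,0],[0,0,0],[0,0,0]],"delta_pos":[[0,0,0],[0,0,0],[0,0,0],[0,0,0],[0,0,0]],"hand":[0,0,0,0,0]}'
python3 go.py 0.5973 0.2193 0.26 85.5; python3 held.py
python3 -c "
from h import *
p=robot.snapshot('side'); cv2.imwrite('pics/s5.png',p['color'][120:420,130:480])"
```

```text
time_s: 17.57
tcp_pos: [0.5972, 0.2177, 0.3043]
ee_rot: [180.0, 0.0, 85.5]
contact_force: [0.9, 0.5, -0.2]
opening: 0.0076
finger_force: 59.4
t 17.57 tcp [0.5972 0.2177 0.3043] rpy [1.7999e+02 5.0000e-02 8.5500e+01] j7 -41.0 open 0.0076 F [ 0.9  0.5 -0.2] 59.4
wz -0.0 then shift mm [ 1.6 -0.  44.3] norm 44.3
tcp stand -0.01795182970808063 0.05857705542948613
crown x [0.00878546 0.023512   0.03316815] y [-0.00945572  0.00924298] z 0.09182931718518228 1892
rim x [-0.06681978 -0.00123119] y [-0.03239543  0.03126998] z [0.05494614 0.0594244  0.06079219] 2870
rail x [-0.00359127  0.002587    0.00998104] 2543
```

View pics/s5.png

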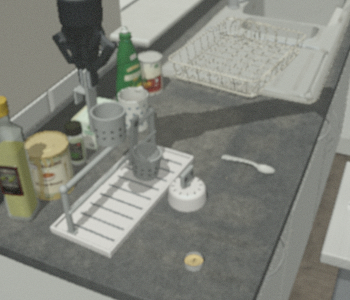

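The held cup is at (108,125), high above the rail, and the first cup still hangs at (148,162). I'm lowering the second one.

```bash

python3 -m jog '{"rot":[[0,0,0],[0,0,0],[0,0,0],[0,0,0],[0,0,0]],"delta_pos":[[0,0,0.02],[0,0,0.03],[0,0,0.03],[0,0,0.02],[0,0,0.01]],"hand":[0,0,0,0,0]}' >/dev/null
python3 -m jog '{"rot":[[0,0,0],[0,0,0],[0,0,0],[0,0,0],[0,0,0]],"delta_pos":[[0,0,0.012],[0,0,0.012],[0,0,0.012],[0,0,0.01],[0,0,0]],"hand":[0,0,0,0,0]}'
python3 -m jog '{"rot":[[0,0,0],[0,0,0],[0,0,0],[0,0,0],[0,0,0]],"delta_pos":[[0,0,0.002],[0,0,0.002],[0,0,0.001],[0,0,0],[0,0,0]],"hand":[0,0,0,0,0]}'| grep -E "tcp|contact|open"
```

```text
time_s: 18.5
tcp_pos: [0.5965, 0.2185, 0.1463]
ee_rot: [-179.9, 0.1, 85.6]
contact_force: [-0.0, -0.5, -2.3]
opening: 0.0073
finger_force: 59.4
tcp_pos: [0.5972, 0.2192, 0.1437]
contact_force: [-1.5, 0.7, -1.9]
opening: 0.0073
```

```bash

python3 -m jog '{"rot":[[0,0,0],[0,0,0],[0,0,0],[0,0,0],[0,0,0]],"delta_pos":[[0,0,0.002],[0,0,0],[0,0,0],[0,0,0],[0,0,0]],"hand":[0,0,0,0,0]}'| grep -E "tcp|contact|open"
python3 -m jog '{"rot":[[0,0,0],[0,0,0],[0,0,0],[0,0,0],[0,0,0]],"delta_pos":[[0,0,0.001],[0,0,0],[0,0,0],[0,0,0],[0,0,0]],"hand":[0,0,0,0,0]}'| grep -E "tcp|contact|open"
python3 -m jog '{"rot":[[0,0,0],[0,0,0],[0,0,0],[0,0,0],[0,0,0]],"delta_pos":[[0,0,0.001],[0,0,0],[0,0,0],[0,0,0],[0,0,0]],"hand":[0,0,0,0,0]}'| grep -E "tcp|contact|open"
```

```text
tcp_pos: [0.5971, 0.2191, 0.1414]
contact_force: [-0.0, -0.0, -2.0]
opening: 0.007
tcp_pos: [0.5971, 0.2191, 0.1403]
contact_force: [0.1, -0.8, -0.3]
opening: 0.0075
tcp_pos: [0.5972, 0.2192, 0.1399]
contact_force: [-2.0, -1.7, 5.4]
opening: 0.0072
```

```bash

python3 -m jog '{"rot":[[0,0,0],[0,0,0],[0,0,0],[0,0,0],[0,0,0]],"delta_pos":[[0,0,-0.001],[0,0,0],[0,0,0],[0,0,0],[0,0,0]],"hand":[0.01,0.02,0.03,0.05,0.07]}' >/dev/null
python3 -m jog '{"rot":[[0,0,0],[0,0,0],[0,0,0],[0,0,0],[0,0,0]],"delta_pos":[[0,0,0],[0,0,0],[0,0,0],[0,0,0],[0,0,-0.01]],"hand":[0.085,0.085,0.085,0.085,0.085]}' | grep -E "tcp|contact|open"
python3 -m jog '{"rot":[[0,0,0],[0,0,0],[0,0,0],[0,0,0],[0,0,0]],"delta_pos":[[0,0,-0.02],[0,0,-0.025],[0,0,-0.03],[0,0,-0.03],[0,0,-0.03]],"hand":[0.085,0.085,0.085,0.085,0.085]}'| grep -E "tcp|contact"
python3 - <<'E'
from find import *
t=robot.snapshot("top"); s=robot.snapshot("side"); w=robot.snapshot("wrist")
cv2.imwrite("pics/c6.png",np.hstack([cv2.resize(s["color"][120:400,150:440],None,fx=1.38,fy=1.38),cv2.resize(w["color"],(515,386))])[:, :800])
for n,p in (("t",t),("s",s),("w",w)):
    for d in robot.trace(p,"cup1")[:4]:
        P=pts(p,d["region"]); print(n,round(d["confidence"],2),np.round(d["xy"]),np.round(np.percentile(P,[2,50,98],axis=0),3).tolist())
E
python3 go.py 0.453 0.1155 0.18 -97
```

```text
tcp_pos: [0.5961, 0.2185, 0.1488]
contact_force: [0.6, -0.5, -0.7]
opening: 0.0854
tcp_pos: [0.5968, 0.2191, 0.2876]
contact_force: [0.5, 1.1, 1.4]
t 0.71 [258. 210.] [[0.525, 0.071, 0.032], [0.567, 0.098, 0.055], [0.61, 0.127, 0.174]]
s 0.9 [272. 274.] [[0.527, 0.071, 0.034], [0.57, 0.107, 0.078], [0.61, 0.131, 0.168]]
s 0.85 [239. 305.] [[0.537, 0.193, 0.028], [0.581, 0.227, 0.078], [0.626, 0.254, 0.17]]
w 0.91 [305. 332.] [[0.526, 0.07, 0.032], [0.569, 0.096, 0.08], [0.617, 0.129, 0.172]]
w 0.7 [297. 213.] [[0.536, 0.193, 0.032], [0.573, 0.22, 0.08], [0.626, 0.251, 0.173]]
w 0.25 [200. 302.] [[0.452, 0.117, 0.04], [0.459, 0.134, 0.065], [0.461, 0.137, 0.081]]
t 21.72 tcp [0.5967 0.2187 0.2846] rpy [-1.7994e+02  5.0000e-02  8.5620e+01] j7 -41.4 open 0.0851 F [-0.6 -0.6 -0.2] 0.0
wz -177.38 then shift mm [119.9 130.  104.6] norm 205.5
```

View pics/c6.png

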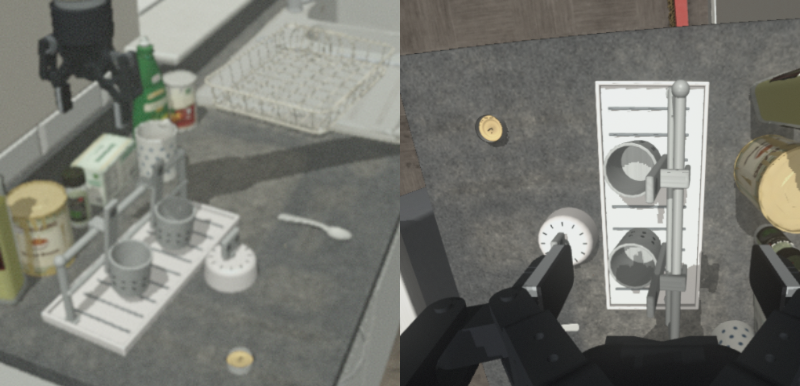

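Both cups hang, at (175,215) and (130,265) on the left, and their hooks are over the rail at (675,178) and (672,283) on the right. Now I'll move over the timer's key and measure it.

```bash

python3 -m jog '{"rot":[[0,0,0],[0,0,0],[0,0,0],[0,0,0],[0,0,0]],"delta_pos":[[-0.01,-0.014,0],[-0.02,-0.026,0],[-0.02,-0.026,0],[-0.02,-0.026,0.01],[-0.02,-0.026,0.02]],"hand":[0.085,0.085,0.085,0.085,0.085]}' >/dev/null
python3 -m jog '{"rot":[[0,0,2],[0,0,0],[0,0,0],[0,0,0],[0,0,0]],"delta_pos":[[-0.024,-0.0174,0.02],[0,0,0.02],[0,0,0],[0,0,0],[0,0,0]],"hand":[0.06,0.06,0.06,0.06,0.06]}' >/dev/null
cat > key.py <<'E'
from find import *
for n in ("wrist","top","side"):
    p=robot.snapshot(n); P=pts(p,np.ones((480,640),bool))
    if n=="wrist": cv2.imwrite("pics/w7.png",p["color"])
    k=P[(np.hypot(P[:,0]-.453,P[:,1]-.115)<.035)&(P[:,2]>.062)&(P[:,2]<.09)]
    if len(k)>15:
        r=cv2.minAreaRect(k[:,:2].astype(np.float32)); v=np.linalg.svd(k[:,:2]-k[:,:2].mean(0),full_matrices=False)[2]
        print(n,"key c",np.round(r[0],4),"size",np.round(r[1],4),"yaw",np.round(np.degrees(np.arctan2(v[0,1],v[0,0]))%180,1),len(k),np.percentile(k[:,2],95).round(4))
    b=P[(np.hypot(P[:,0]-.453,P[:,1]-.115)<.055)&(abs(P[:,2]-.04)<.005)]
    if len(b)>50: print("case",np.round(cv2.minEnclosingCircle(b[:,:2].astype(np.float32))[0],4))
E
python3 key.py; python3 go.py 0.453 0.1155 0.18 83
```

```text
wrist key c [0.4535 0.1146] size [0.0432 0.0102] yaw 83.3 788 0.0822
case [0.4535 0.1144]
case [0.4654 0.0893]
side key c [0.4542 0.1156] size [0.0472 0.0102] yaw 81.5 138 0.0821
case [0.4556 0.1166]
t 22.7 tcp [0.4542 0.1167 0.2161] rpy [ 1.7994e+02 -6.0000e-02  8.3680e+01] j7 -35.2 open 0.0602 F [0.1 0.3 0.1] 0.0
wz 0.68 then shift mm [-1.4 -1.  36.1] norm 36.1
```

View pics/w7.png

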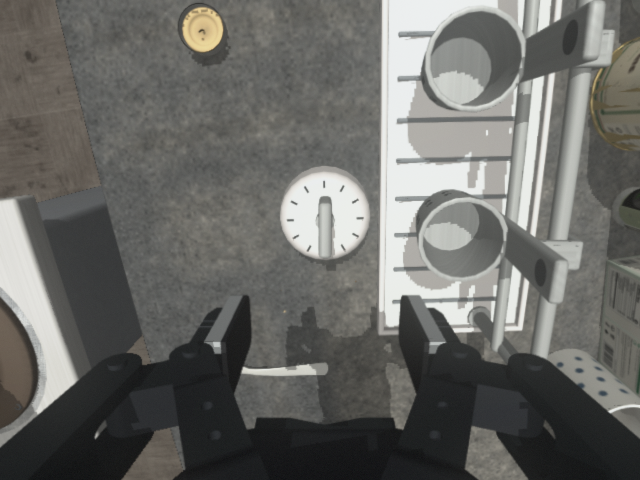

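The timer is at (325,215), with the key's wing upright from (325,200) to (325,255), midway between the fingers. I'll wind the wrist back half a turn first, so j7 has its full clockwise range.

```bash

python3 -m jog '{"rot":[[0,0,-7],[0,0,-7],[0,0,-7],[0,0,-7],[0,0,-7]],"delta_pos":[[-0.002,-0.0005,0],[0,0,0],[0,0,0],[0,0,0],[0,0,0]],"hand":[0.05,0.05,0.05,0.05,0.05]}' >/dev/null
python3 -m jog '{"rot":[[0,0,-7],[0,0,-7],[0,0,-7],[0,0,-7],[0,0,-7]],"delta_pos":[[0,0,0],[0,0,0],[0,0,0],[0,0,0],[0,0,0]],"hand":[0.05,0.05,0.05,0.05,0.05]}' >/dev/null
python3 -m jog '{"rot":[[0,0,-7],[0,0,-7],[0,0,-7],[0,0,-7],[0,0,-7]],"delta_pos":[[0,0,0],[0,0,0],[0,0,0],[0,0,0],[0,0,0]],"hand":[0.05,0.05,0.05,0.05,0.05]}' >/dev/null
python3 -m jog '{"rot":[[0,0,-7],[0,0,-7],[0,0,-7],[0,0,-7],[0,0,-7]],"delta_pos":[[0,0,0],[0,0,0],[0,0,0],[0,0,0],[0,0,0]],"hand":[0.05,0.05,0.05,0.05,0.05]}' >/dev/null
python3 -m jog '{"rot":[[0,0,-7],[0,0,-7],[0,0,-7],[0,0,-7],[0,0,-7]],"delta_pos":[[0,0,0],[0,0,0],[0,0,0],[0,0,0],[0,0,0]],"hand":[0.05,0.05,0.05,0.05,0.05]}' >/dev/null
python3 -m jog '{"rot":[[0,0,-4.3],[0,0,0],[0,0,0],[0,0,0],[0,0,0]],"delta_pos":[[0,0,0],[0,0,0],[0,0,0],[0,0,0],[0,0,0]],"hand":[0.05,0.05,0.05,0.05,0.05]}' >/dev/null
python3 go.py 0.4535 0.115 0.053 -97
```

```text
t 25.2 tcp [0.4528 0.1139 0.2155] rpy [-1.7998e+02 -1.0000e-02 -9.7190e+01] j7 127.7 open 0.0499 F [ 0.6 -0.4 -0.1] 0.0
wz -0.19 then shift mm [ -1.1  -0.6 162.5] norm 162.5
```

```bash

python3 -m jog '{"rot":[[0,0,0],[0,0,0],[0,0,0],[0,0,0],[0,0,0]],"delta_pos":[[-0.001,-0.0006,0.025],[0,0,0.035],[0,0,0.035],[0,0,0.03],[0,0,0.02]],"hand":[0.05,0.05,0.05,0.05,0.05]}' | grep -E "tcp|contact"
python3 -m jog '{"rot":[[0,0,0],[0,0,0],[0,0,0],[0,0,0],[0,0,0]],"delta_pos":[[0,0,0.008],[0,0,0.006],[0,0,0.003],[0,0,0],[0,0,0]],"hand":[0.05,0.05,0.05,0.05,0.03]}' 80 | grep -E "tcp|contact"
python3 -m jog '{"rot":[[0,0,0],[0,0,0],[0,0,0],[0,0,0],[0,0,0]],"delta_pos":[[0,0,0],[0,0,0],[0,0,0],[0,0,0],[0,0,0]],"hand":[0,0,0,0,0]}' 80
python3 -m jog '{"rot":[[0,0,0],[0,0,0],[0,0,0],[0,0,0],[0,0,0]],"delta_pos":[[0,0,0],[0,0,0],[0,0,0],[0,0,0],[0,0,0]],"hand":[0,0,0,0,0]}' 80
```

```text
tcp_pos: [0.4523, 0.1142, 0.0679]
contact_force: [-0.2, -0.2, 0.7]
tcp_pos: [0.4541, 0.115, 0.0543]
contact_force: [-0.5, 0.4, -0.0]
time_s: 26.45
tcp_pos: [0.4539, 0.1147, 0.0542]
ee_rot: [-179.9, -0.0, -97.1]
contact_force: [-1.2, -1.3, 6.6]
opening: 0.0084
finger_force: 78.1
time_s: 26.87
tcp_pos: [0.454, 0.1147, 0.0542]
ee_rot: [-179.9, -0.0, -97.1]
contact_force: [-1.1, -1.3, 6.4]
opening: 0.0088
finger_force: 78.1
```

```bash

python3 -m jog '{"rot":[[0,0,5],[0,0,6],[0,0,6],[0,0,6],[0,0,6]],"delta_pos":[[0,0,0],[0,0,0],[0,0,0],[0,0,0],[0,0,0]],"hand":[0,0,0,0,0]}' | grep -E "tcp|contact|rot|open"
python3 -c "
from plant import robot; s=robot.sense(); print(s['moment'],s['joints'])"
python3 -m jog '{"rot":[[0,0,6],[0,0,6],[0,0,6],[0,0,6],[0,0,6]],"delta_pos":[[0,0,0],[0,0,0],[0,0,0],[0,0,0],[0,0,0]],"hand":[0,0,0,0,0]}' | grep -E "tcp|contact|rot|open"
python3 -c "
from plant import robot; s=robot.sense(); print(s['moment'],s['joints'])"
```

```text
tcp_pos: [0.4542, 0.1146, 0.0542]
ee_rot: [-179.9, 0.0, -126.4]
contact_force: [-0.5, -2.5, 5.2]
opening: 0.008
[-0.27849816 -0.02996129  0.18807992] [ 20.76372302  32.72433077 -51.90511884 119.82309715  37.16664864
  44.90354545  89.1583685 ]
tcp_pos: [0.4544, 0.1144, 0.0542]
ee_rot: [-179.9, 0.1, -156.4]
contact_force: [0.9, -0.8, 4.6]
opening: 0.0084
[-0.44217635 -0.07856759  0.13736995] [ 15.68238424  29.90472504 -44.75065515 120.0929172   31.68061484
  42.13093879  64.0570192 ]
```

```bash

python3 -m jog '{"rot":[[0,0,6],[0,0,6],[0,0,6],[0,0,6],[0,0,6]],"delta_pos":[[0,0,0],[0,0,0],[0,0,0],[0,0,0],[0,0,0]],"hand":[0,0,0,0,0]}' | grep -E "tcp|contact|rot|open"
python3 -m jog '{"rot":[[0,0,6],[0,0,6],[0,0,6],[0,0,6],[0,0,6]],"delta_pos":[[0,0,0],[0,0,0],[0,0,0],[0,0,0],[0,0,0]],"hand":[0,0,0,0,0]}' | grep -E "tcp|contact|rot|open"
python3 -m jog '{"rot":[[0,0,6],[0,0,6],[0,0,6],[0,0,6],[0,0,6]],"delta_pos":[[0,0,0],[0,0,0],[0,0,0],[0,0,0],[0,0,0]],"hand":[0,0,0,0,0]}' | grep -E "tcp|contact|rot|open"
python3 -m jog '{"rot":[[0,0,6],[0,0,6],[0,0,6],[0,0,6],[0,0,6]],"delta_pos":[[0,0,0],[0,0,0],[0,0,0],[0,0,0],[0,0,0]],"hand":[0,0,0,0,0]}' | grep -E "tcp|contact|rot|open"
python3 -c "
from plant import robot; s=robot.sense(); print(s['moment'],s['joints'])"
```

```text
tcp_pos: [0.4544, 0.1141, 0.0542]
ee_rot: [-180.0, 0.1, 173.6]
contact_force: [1.3, -3.3, 4.2]
opening: 0.0088
tcp_pos: [0.4543, 0.1139, 0.0542]
ee_rot: [180.0, 0.1, 143.6]
contact_force: [0.2, -3.6, 3.9]
opening: 0.0088
tcp_pos: [0.4541, 0.1137, 0.0542]
ee_rot: [180.0, 0.1, 113.6]
contact_force: [0.1, -4.2, 6.6]
opening: 0.009
tcp_pos: [0.4538, 0.1137, 0.0542]
ee_rot: [179.9, 0.1, 83.6]
contact_force: [0.3, -4.8, 7.0]
opening: 0.0086
[-1.08127986  0.22068028  0.1622053 ] [ -7.648358    23.63592186 -15.08671045 121.56742024  10.3738222
  35.94872446 -36.36390015]
```

```bash

python3 -m jog '{"rot":[[0,0,6],[0,0,6],[0,0,6],[0,0,6],[0,0,6]],"delta_pos":[[0,0,0],[0,0,0],[0,0,0],[0,0,0],[0,0,0]],"hand":[0,0,0,0,0]}' | grep -E "tcp|contact|rot|open"
python3 -m jog '{"rot":[[0,0,6],[0,0,6],[0,0,6],[0,0,6],[0,0,6]],"delta_pos":[[0,0,0],[0,0,0],[0,0,0],[0,0,0],[0,0,0]],"hand":[0,0,0,0,0]}' | grep -E "tcp|contact|rot|open"
python3 -m jog '{"rot":[[0,0,2],[0,0,2],[0,0,2],[0,0,2],[0,0,2]],"delta_pos":[[0,0,0],[0,0,0],[0,0,0],[0,0,0],[0,0,0]],"hand":[0,0,0,0,0]}' | grep -E "tcp|contact|rot|open"
python3 -c "
from plant import robot; s=robot.sense(); print(s['moment'],s['joints'])"
```

```text
tcp_pos: [0.4535, 0.1138, 0.0541]
ee_rot: [179.9, 0.0, 53.6]
contact_force: [-1.9, -4.2, 8.2]
opening: 0.0087
tcp_pos: [0.4534, 0.114, 0.0542]
ee_rot: [180.0, -0.0, 23.6]
contact_force: [-1.7, -3.5, 8.3]
opening: 0.0087
tcp_pos: [0.4534, 0.1141, 0.0541]
ee_rot: [180.0, -0.0, 13.8]
contact_force: [-2.4, -4.1, 10.0]
opening: 0.0089
[-0.86995994  0.48730644  0.1773833 ] [-22.1824618   22.74672717   2.56653948 122.54267348  -1.70036591
  34.74275849 -94.61035501]
```

```bash

python3 -m jog '{"rot":[[0,0,2],[0,0,2],[0,0,2],[0,0,2],[0,0,0]],"delta_pos":[[0,0,0],[0,0,0],[0,0,0],[0,0,0],[0,0,0]],"hand":[0,0,0,0,0]}' | grep -E "contact|rot|open"
python3 -c "
from plant import robot; s=robot.sense(); print(s['moment'])"
python3 -m jog '{"rot":[[0,0,2],[0,0,2],[0,0,2],[0,0,2],[0,0,0]],"delta_pos":[[0,0,0],[0,0,0],[0,0,0],[0,0,0],[0,0,0]],"hand":[0,0,0,0,0]}' | grep -E "contact|rot|open"
python3 -c "
from plant import robot; s=robot.sense(); print(s['moment'])"
```

```text
ee_rot: [179.9, -0.0, 6.0]
contact_force: [-2.7, -5.0, 9.6]
opening: 0.0089
[-1.03047723  0.49645596  1.20212962]
ee_rot: [179.9, -0.0, -1.7]
contact_force: [-3.4, -7.1, 11.6]
opening: 0.0088
[-1.38760239  0.58886046  3.19135348]
```

The moment about the key's axis rose from about 0.17 to 3.2 N m after roughly 254° of turning, so the key is at its stop. I'm opening and backing off.

```bash

python3 -m jog '{"rot":[[0,0,-2],[0,0,-2],[0,0,0],[0,0,0],[0,0,0]],"delta_pos":[[0,0,0],[0,0,0],[0,0,0],[0,0,0],[0,0,0]],"hand":[0,0,0,0.03,0.05]}' | grep -E "contact|rot|open"
python3 -m jog '{"rot":[[0,0,0],[0,0,0],[0,0,0],[0,0,0],[0,0,0]],"delta_pos":[[0,0,0],[0,0,0],[0,0,0],[0,0,-0.01],[0,0,-0.03]],"hand":[0.05,0.05,0.05,0.05,0.05]}' | grep -E "contact|rot|open"
python3 -m jog '{"rot":[[0,0,0],[0,0,0],[0,0,0],[0,0,0],[0,0,0]],"delta_pos":[[0,0,-0.03],[0,0,-0.03],[0,0,-0.03],[0,0,-0.03],[0,0,-0.02]],"hand":[0.05,0.05,0.05,0.05,0.05]}' | grep -E "tcp|contact|rot|open"
sed -i 's/w7/w8/' key.py; python3 key.py
python3 - <<'E'
from find import *
s=robot.snapshot("side"); t=robot.snapshot("top"); cv2.imwrite("pics/s8.png",np.hstack([s["color"][120:460,130:480],t["color"][120:460,120:450]]))
for n,p in (("t",t),("s",s)):
    for d in robot.trace(p,"cup1")[:4]:
        P=pts(p,d["region"]); print(n,round(d["confidence"],2),np.round(d["xy"]),np.round(np.percentile(P,[2,50,98],axis=0),3).tolist())
E
```

```text
ee_rot: [-180.0, -0.0, 1.9]
contact_force: [0.2, 0.4, -0.2]
opening: 0.0321
ee_rot: [179.9, 0.4, 1.9]
contact_force: [-0.7, 0.7, 0.6]
opening: 0.0498
tcp_pos: [0.4539, 0.1149, 0.237]
ee_rot: [-179.9, -0.2, 1.9]
contact_force: [0.7, 0.3, 0.1]
opening: 0.0502
wrist key c [0.4534 0.1141] size [0.0441 0.0102] yaw 8.9 682 0.0822
case [0.4533 0.1141]
case [0.4429 0.0918]
side key c [0.455  0.1174] size [0.0442 0.0128] yaw 9.9 183 0.0819
case [0.4554 0.1165]
t 0.93 [262. 207.] [[0.527, 0.071, 0.01], [0.575, 0.094, 0.044], [0.612, 0.118, 0.174]]
t 0.64 [197. 189.] [[0.573, 0.206, 0.011], [0.592, 0.221, 0.128], [0.624, 0.254, 0.175]]
t 0.47 [326. 320.] [[0.303, -0.065, -0.002], [0.344, -0.05, 0.006], [0.433, -0.032, 0.015]]
s 0.87 [273. 275.] [[0.527, 0.071, 0.032], [0.569, 0.107, 0.078], [0.612, 0.131, 0.168]]
s 0.72 [239. 309.] [[0.538, 0.194, 0.029], [0.581, 0.227, 0.078], [0.625, 0.254, 0.171]]
```

View pics/s8.png

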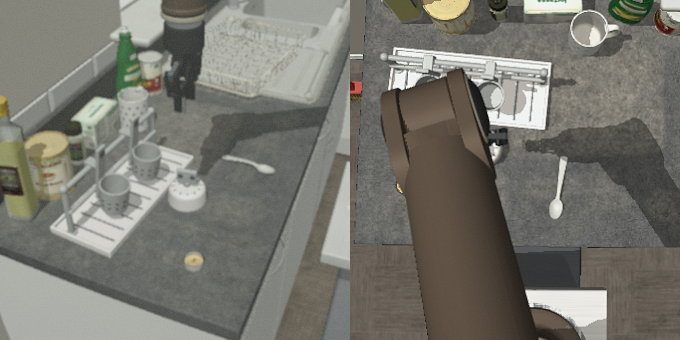

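Both cups still hang, at (115,195) and (147,160) on the left. The key's wing lies at 9°, so it turned 254°, or 4.43 rad. That fits a stop at 5.0 from a start of about 0.57. The arm is clear, so I'm handing the job in.

```bash
python3 -c "
from plant import robot; print(robot.sense()['time_s'], robot.job_done())"
```

```text
the job is handed in; nothing more can be done
33.05 None
```

Only two cups were present; both hang released on the rail, the timer key turned 254° until it hit its stop, and I handed the job in at 33 s with nothing else disturbed (the call returned no verdict).

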